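Sort the good capacitors and show the suspect one to the magnifier

ROBOT

A 7-joint arm with a two-finger parallel gripper is mounted at the origin on the work surface. World frame = base frame: x ahead of the robot, y to its left, z up, the work surface at z = 0. Lengths are in m, angles in rad, forces in N, time in s.
With the tool pointing down it reaches from about 0.4 to 0.9 m from the base axis. Payload 5.5 kg.
Tool frame: the origin (TCP) lies at the very end of the fingers, on their centre line; the grasp point (between the pads) lies 19 mm behind it (env.grip_depth is the distance from the TCP to the grasp point, in m); z points along the fingers, y is the line along which they close (so a half turn about z gives the same grasp; the last joint's range is limited). The gripper opens to 92 mm and grips with 3 to 60 N. Pads are 19 mm wide; open, the fingers measure 130 mm over their backs; the gripper's body (75 mm by 190 mm) begins 47 mm behind the grasp point.
Start: joints at [-0.936, 0.501, -0.427, 1.55, 0.221, 1.138, -0.21], TCP at [0.236, 0.606, 0.227] pointing down, gripper open.
Joint ranges: [-2.88, 2.88], [-0.31, 2.03], [-1.54, 1.56], [0.2, 2.42], [-1.41, 4.55], [0.19, 2.02], [-2.57, 2.57]. Speed limits (rad/s): [2.57, 2.57, 3.14, 3.14, 3.14, 3.14, 3.14].

INTERFACE

Orientations are given as [roll, pitch, yaw] about the fixed x, y, z axes, in that order (R = Rz(yaw) Ry(pitch) Rx(roll)).
In Python, from station import env, eyes gives the robot as it stands. The module is installed in compiled form; this text tells all that it offers.
- The arm moves only by the tool carry_out, never from a script. Its argument "rows" is a list of rows, each a list of 5 numbers: the shift along the tool's x, y, z in mm, then the turn about the tool's z in rad, then the gripper command: -1 is fully open, 1 is shut, values between are in proportion. In form: [[tx, ty, tz, roll, grip], ...]. A call has 1 to 20 rows; each row is the pose to reach, as a shift and turn from the pose commanded when the call began, along the tool's axes at that moment; what a row does not reach only later rows make up. A row lasts 1/8 s, in which the tool goes at most 62.5 mm and 10.7 degrees, less where a joint would pass 70% of its speed; a pose out of reach is approached as far as the arm can. A call with a gripper value outside its range is refused whole. The fingers move at their own pace and stop on an object; the grip force is fixed at half the most. Time passes only in rows, so rows that repeat a pose let the fingers close. It gives the time, the measured TCP pose, the force, the opening and the grip force at its end, in the units of the state.
- env.read_state(): the state, without advancing time (a new reading comes with each control period).
- eyes.snapshot(name): name is "scene" or "top" or "wrist"; returns the picture (420x560x3 uint8, red, green, blue); there is no depth.
- eyes.camera_info(name): a dict with "mtx" (3x3 intrinsics, pixels), "D" ([k1, k2, p1, p2, k3] as OpenCV has them; the pictures are not rectified), "R" (3x3) and "t" (3): a world point X has camera coordinates R X + t. Camera axes: x right, y down, z forward; pixel columns grow to the right and rows downward; lengths in m; the calibration is good to about 2 mm. A picture is of the moment at which its call begins: read the wrist's pose just before it. camera_info takes no time and is no camera call; for the wrist camera it gives the pose at the moment of the call.
- env.job_done(): hands the job in; it is judged then, once.
The state is a dict: "clock": time; "qpos": joint angles; "joint_vel": joint speeds; "effort": joint torques, N m; "ee_pos": TCP position; "tool_rot": TCP orientation; "contact_force": force on the tool from outside, world axes, zero at the start; "torque": the same for the moment, N m; "finger_gap": finger opening in m; "finger_force": force on a finger pad.
Only numpy, scipy, OpenCV 4.12 (cv2) and the standard library are available. Lean on these libraries where they do the work, as an engineer would, in place of code of your own. Each camera call takes 0.05 s, during which the arm holds its last target. There are 200 camera calls.

TASK

First sort the three capacitors standing on the bench by sleeve colour: the two blue ones into the yellow tray with the blue floor, the red one into the yellow tray with the red floor. Then lift the black capacitor out of its saddle on the circuit board and hold it in the air in front of the magnifying lamp's lens, on the side with the white light ring: level, centred on the lens, its silver vent end pointing straight at the glass and about 8 cm from it. Finish while still holding it there, still and touching nothing else, and leave the green dish, the screwdriver set and the jar where they are.

Things in the scene. Friction and masses are not known exactly. Their poses are not given: they have to be found in the camera images.
- blue_a: upright capacitor standing on its foot, blue sleeve with a thin white stripe and a silver spot on top, 22 mm across, 50 mm tall, about 30 g; origin at the centre of its underside, z up
- blue_b: upright capacitor standing on its foot, blue sleeve with a thin white stripe and a silver spot on top, 22 mm across, 50 mm tall, about 30 g; origin at the centre of its underside, z up
- red_a: upright capacitor standing on its foot, red sleeve with a thin white stripe and a silver spot on top, 22 mm across, 50 mm tall, about 30 g; origin at the centre of its underside, z up
- blue_a_mid (a point): centre of the capacitor blue_a, 25 mm above its underside
- blue_b_mid (a point): centre of the capacitor blue_b, 25 mm above its underside
- red_a_mid (a point): centre of the capacitor red_a, 25 mm above its underside
- tray_blue: low yellow plastic tray with a blue floor, fixed to the bench: 96 mm (its x) by 84 mm (its y) outside, walls 4 mm thick and 20 mm high, floor 4 mm thick, open on top; origin at the centre of its underside on the bench
- tray_red: low yellow plastic tray with a red floor, fixed to the bench: 96 mm (its x) by 84 mm (its y) outside, walls 4 mm thick and 20 mm high, floor 4 mm thick, open on top; origin at the centre of its underside on the bench
- board: green circuit board 150 x 110 mm, top 12 mm above the bench, fixed; its components (up to 10 mm high) lie over 35 mm from its centre along x, or near its +y edge. In the middle a saddle of two thin steel rods along its x axis (52 mm long, 18 mm wide, rod tops 26 mm above the bench). Origin at its centre, at bench height
- suspect: the black capacitor, lying level along its own x axis in the saddle with its axis about 37 mm above the bench: 26 mm across, 60 mm long, about 60 g; origin at its middle on its axis; +x points to its silver vent end, next to an orange band; -x end has two small terminals projecting 5 mm
- vent (a point): centre of the silver vent end of the black capacitor, 30 mm from its middle
- lamp: magnifying lamp, fixed: round black base 150 mm across and 22 mm high with an upright 14 mm steel post 35 mm behind its centre and a lens head on it. Origin at the centre of its underside; its +x axis points from the light-ring side of the lens to the back
- lens (a point): centre of the lens, a glass disc in an upright black ring 127 mm across and 13 mm thick, above the centre of the lamp base; lens height varies (170 to 220 mm). Its axis is level; x points out of the BACK, z up, so the capacitor belongs on the -x side, where the ring is white, vent end about 80 mm and middle about 110 mm from the lens centre
- dish: green ceramic dish with small springs, 90 mm across, 25 mm high, loose, to be left alone; origin at the centre of its underside
- drivers: chrome screwdriver set standing in a black block 45 x 130 mm, 70 mm high in all, loose, to be left alone; origin at the centre of its underside
- jar: small closed jar 48 mm across, 60 mm high, loose, to be left alone; origin at the centre of its underside
There are look-alikes about, which are no part of the job. Several things have the shape of the red_a; the one meant has the colours described above.

How it is judged:
On the way, in this order (a step that is already met when the one before it is completed fails the run):
1. both blue capacitors lie in the blue-floored tray and the red one in the red-floored tray, let go, while the black one is still in its saddle (x of blue_a_mid in the frame of tray_blue between -0.048 and 0.048 m and y of blue_a_mid in the frame of tray_blue between -0.042 and 0.042 m and z of blue_a_mid in the frame of tray_blue between 0 and 0.04 m and x of blue_b_mid in the frame of tray_blue between -0.048 and 0.048 m and y of blue_b_mid in the frame of tray_blue between -0.042 and 0.042 m and z of blue_b_mid in the frame of tray_blue between 0 and 0.04 m and x of red_a_mid in the frame of tray_red between -0.048 and 0.048 m and y of red_a_mid in the frame of tray_red between -0.042 and 0.042 m and z of red_a_mid in the frame of tray_red between 0 and 0.04 m and linear speed of each of blue_a, blue_b, red_a below 0.03 m/s and contact force between the fingers and blue_a below 0.1 N and contact force between the fingers and blue_b below 0.1 N and contact force between the fingers and red_a below 0.1 N and distance of suspect from where it was at the start of the episode below 0.02 m), for 0.2 s.
2. the black capacitor is lifted clear of the board (height (world z) of suspect above 0.08 m and contact force between the fingers and suspect above 0.8 N), for 0.2 s.
At the end, for the whole second after the job is handed in: Capacitors in their colour's trays; the black one held still before the lens's white-ring side, off the lamp: middle within 22 mm sideways and in height of the lens axis and 80-145 mm off the lens, vent end 50-110 mm off it, axis within 15 degrees (x of blue_a_mid in the frame of tray_blue between -0.048 and 0.048 m and y of blue_a_mid in the frame of tray_blue between -0.042 and 0.042 m and z of blue_a_mid in the frame of tray_blue between 0 and 0.04 m and x of blue_b_mid in the frame of tray_blue between -0.048 and 0.048 m and y of blue_b_mid in the frame of tray_blue between -0.042 and 0.042 m and z of blue_b_mid in the frame of tray_blue between 0 and 0.04 m and x of red_a_mid in the frame of tray_red between -0.048 and 0.048 m and y of red_a_mid in the frame of tray_red between -0.042 and 0.042 m and z of red_a_mid in the frame of tray_red between 0 and 0.04 m and x of vent in the frame of lens between -0.11 and -0.05 m and x of suspect in the frame of lens between -0.145 and -0.08 m and y of suspect in the frame of lens between -0.022 and 0.022 m and z of suspect in the frame of lens between -0.022 and 0.022 m and angle between the x axis of suspect and the x axis of lens, either way round below 0.26 rad and distance between vent and lens below 0.115 m and linear speed of suspect below 0.03 m/s and angular speed of suspect below 0.3 rad/s and contact force between the fingers and suspect above 0.8 N and contact force between suspect and lamp below 0.2 N and height (world z) of suspect above 0.12 m); the arm keeps its last pose, push and grip.
It fails at once if the dish, the screwdriver set or the jar is moved by more than 20 mm (distance of any of dish, drivers, jar from where it was at the start of the episode above 0.02 m).
It also fails if it takes over 69 s, if anything falls off the work surface, if the arm or the gripper's body presses on something with over 40 N, if the wrist force passes 120 N, or if a joint passes its speed limit or range.

## Working session

There is one attempt and no reset: what is moved stays moved. The work goes in short steps, Python scripts to look and compute and a tool call to move; the robot and the scene stay as the last step left them, time stands still between calls to the robot, and variables do not carry over. Pictures are saved under pics/ and viewed, at most 10 in all, crops included, and the job is handed in when it is done.

Besides the shell and the picture viewer there is one more tool, called after ">>>" as name(argument=value, ...), one argument or row to a line, values as JSON. carry_out: Moves the arm, as the interface text tells. Its arguments: {"type":"object","properties":{"rows":{"type":"array"}},"required":["rows"]}

```bash
mkdir -p pics
cat > h.py <<'E'
import numpy as np, cv2
from station import env, eyes
def snap(n,f):
    ci=eyes.camera_info(n); im=eyes.snapshot(n); cv2.imwrite(f'pics/{f}.png',im[:,:,::-1]); np.savez(f'pics/{f}.npz',**{k:np.array(ci[k]) for k in('mtx','D','R','t')}); return im,ci
def load(f):
    return cv2.imread(f'pics/{f}.png'), dict(np.load(f'pics/{f}.npz'))
def ray(ci,uv):
    p=cv2.undistortPoints(np.array([[uv]],float),ci['mtx'],ci['D'])[0,0]
    R=np.array(ci['R']);t=np.array(ci['t']).ravel()
    return -R.T@t, R.T@np.array([p[0],p[1],1])
def onz(ci,uv,z):
    o,d=ray(ci,uv); return o+d*(z-o[2])/d[2]
def proj(ci,X):
    R=np.array(ci['R']); return cv2.projectPoints(np.array(X,float).reshape(-1,1,3),cv2.Rodrigues(R)[0],np.array(ci['t']),ci['mtx'],ci['D'])[0][:,0]
def tri(a,ua,b,ub):
    o1,d1=ray(a,ua);o2,d2=ray(b,ub)
    s=np.linalg.lstsq(np.c_[d1,-d2],o2-o1,rcond=None)[0]
    p,q=o1+d1*s[0],o2+d2*s[1]; return (p+q)/2,np.linalg.norm(p-q)
E
python3 - <<'E'
from h import *
a,ca=snap('scene','s0');b,cb=snap('top','t0')
s=env.read_state();print(s['ee_pos'],s['tool_rot'],s['finger_gap'],s['clock'],env.grip_depth)
for n in('scene','top'):
    c=eyes.camera_info(n);R=np.array(c['R']);print(n,-R.T@np.array(c['t']).ravel(),R[2])
cv2.imwrite('pics/s0b.png',cv2.resize(a[:,:,::-1],(800,600)));cv2.imwrite('pics/t0b.png',cv2.resize(b[:,:,::-1],(800,600)))
E
```

```text
[0.23594805 0.60499289 0.22579904] [-3.13986301e+00 -4.12167764e-05  2.76985874e+00] 0.09162630422968122 0.1 0.0188
scene [1.2351225  0.03761563 0.73438242] [-0.73288694 -0.00540792 -0.68032896]
top [0.47387669 0.01570512 1.34936543] [ 0.05145794 -0.00519286 -0.99866166]
```

View pics/s0b.png

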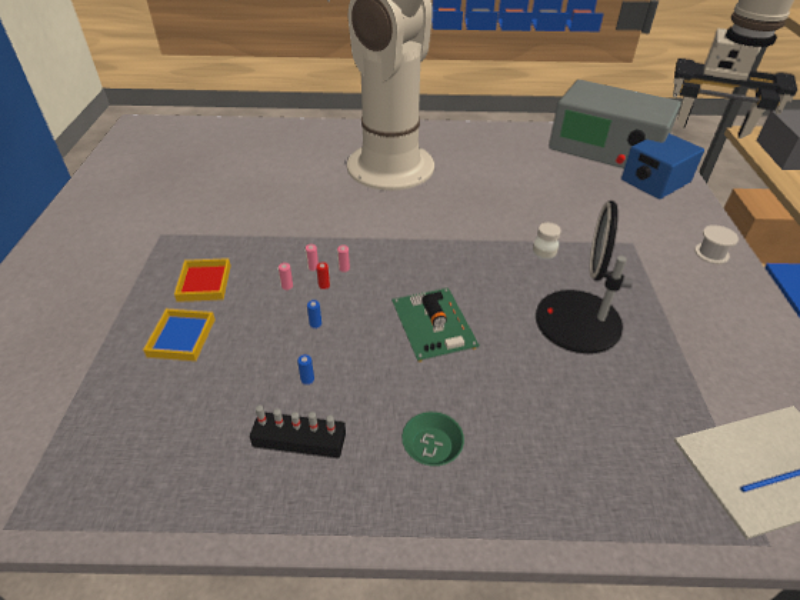

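View pics/t0b.png

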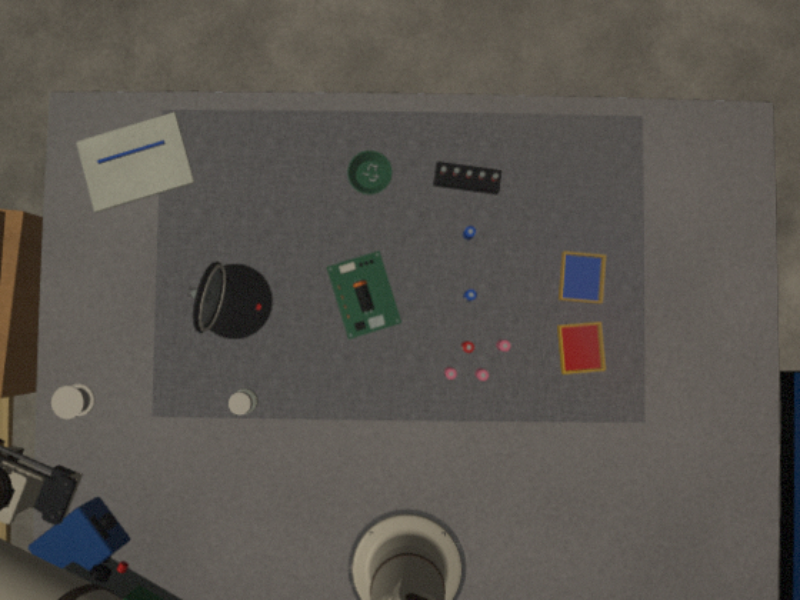

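The scene view (800x600) shows the red capacitor at (323,275), pink look-alikes at (312,257), (344,258) and (286,276), and the blue ones at (314,313) and (306,369). In the top view these are red (468,347), pinks (504,346), (451,374) and (483,375), and blues (470,295) and (470,232). The board is in the centre, and the lens post is on the far (+y) side of the lens. The saturated dark red one fits "red sleeve". The others are pink.

Run:
```python
from h import *
def blobs(im,lo,hi,mina=15):
    h=cv2.cvtColor(im,cv2.COLOR_BGR2HSV); m=cv2.inRange(h,lo,hi)
    n,l,s,c=cv2.connectedComponentsWithStats(m)
    return [(c[i].round(1),s[i].tolist(),m,(l==i)) for i in range(1,n) if s[i][4]>=mina]
t,ct=load('t0'); s,cs=load('s0')
for nm,lo,hi in[('blue',(105,120,60),(130,255,255)),('red',(0,190,90),(4,255,255)),('red2',(172,190,60),(180,255,255)),('pink',(160,60,100),(180,180,255)),('green',(60,60,30),(90,255,120)),('orange',(5,150,120),(16,255,255))]:
    for im,ci,n in((t,ct,'top'),(s,cs,'scn')):
        for c,st,m,l in blobs(im,lo,hi):
            if st[4]>8000: continue
            pts=np.argwhere(l)[:,::-1].astype(np.float32); r=cv2.minAreaRect(pts)
            z=.004 if st[4]>400 else .04
            print(nm,n,c,st,np.round(onz(ci,c,z)[:2],3),np.round(r[1],1),round(r[2],1))
r=lambda x,y,w,h,k,im:cv2.resize(im[y:y+h,x:x+w],None,fx=k,fy=k,interpolation=cv2.INTER_CUBIC)
A=r(180,160,100,100,4,s);B=r(370,130,100,100,4,s);C=r(300,150,60,60,4,t)[:200];D=r(120,170,100,70,4,t)
D=cv2.resize(D,(400,200));E_=cv2.resize(r(215,165,80,80,4,t),(400,200))
C=cv2.resize(r(215,165,80,80,4,t),(0,0),fx=.625,fy=.625)
D=r(125,175,75,75,4,t)[:200,:300]
bot=np.zeros((200,800,3),np.uint8);bot[:,:200]=C;bot[:,200:500]=D;E2=r(300,150,65,50,4,t);E3=r(310,230,75,50,4,t);bot[:,500:800]=E3
cv2.imwrite('pics/c1.png',np.vstack([np.hstack([A,B]),bot]))
```

```text
blue top [ 90.3 106.1] [69, 99, 45, 15, 73] [0.81  0.558] [ 1.6 46.2] 72.9
blue top [328.  162.5] [325, 158, 8, 9, 40] [ 0.658 -0.112] [8. 7.] 90.0
blue top [406.8 193.9] [395, 179, 25, 31, 659] [ 0.577 -0.342] [23.5 28.3] 5.2
blue top [328.5 206.1] [325, 203, 8, 7, 33] [ 0.537 -0.114] [6. 7.] 90.0
blue top [557.8 311. ] [556, 262, 4, 95, 261] [ 0.251 -0.763] [94.  3.] 90.0
blue top [ 49.9 379.9] [20, 355, 58, 44, 1398] [0.034 0.666] [39.9 45.2] 52.7
blue top [557.9 364.8] [556, 358, 4, 15, 32] [ 0.101 -0.764] [14.  3.] 90.0
blue top [557.5 384.3] [556, 379, 4, 13, 26] [ 0.047 -0.763] [12.  3.] 90.0
blue scn [312.6  10.4] [303, 0, 21, 21, 382] [-0.986  0.18 ] [20. 20.] 90.0
blue scn [372.6  10.8] [326, 0, 96, 22, 1674] [-1.109  0.517] [21. 95.] 90.0
blue scn [ 15.9 107.3] [0, 16, 49, 168, 4186] [-0.015 -0.902] [167.  48.] 90.0
blue scn [464.3 115.3] [435, 94, 58, 45, 1513] [-0.016  0.671] [47.5 44.3] 23.6
blue scn [551.1 196.9] [536, 185, 24, 37, 471] [0.407 0.771] [36. 23.] 90.0
blue scn [219.8 219.8] [215, 210, 10, 20, 141] [ 0.554 -0.112] [19.2  8.4] 83.7
blue scn [125.6 233.4] [1
[... 1131 characters left out ...]
[254.9 205.5] [229, 176, 52, 61, 1544] [0.538 0.091] [52.6 38.6] 72.7
green top [102.2 415.6] [95, 410, 18, 10, 63] [-0.047  0.5  ] [17.  9.] 0.0
green scn [409.3  89.3] [392, 77, 36, 26, 633] [-0.203  0.52 ] [32.3 19.6] 14.0
green scn [302.9 228. ] [275, 202, 60, 50, 1331] [0.542 0.092] [53.6 43.1] 66.8
green scn [303.  306.3] [282, 289, 43, 37, 1159] [0.767 0.086] [36. 42.] 90.0
orange top [402.3 228.9] [393, 227, 25, 11, 42] [ 0.477 -0.319] [ 7.9 25.6] 66.5
orange scn [143.7 186.5] [131, 186, 27, 4, 30] [ 0.437 -0.327] [ 2.8 26.2] 85.6
orange scn [145.  203.2] [137, 202, 17, 3, 17] [ 0.501 -0.307] [ 0.9 16.1] 84.8
orange scn [306.4 220.2] [302, 218, 10, 7, 24] [0.55  0.098] [3.8 9.8] 71.6
```

View pics/c1.png

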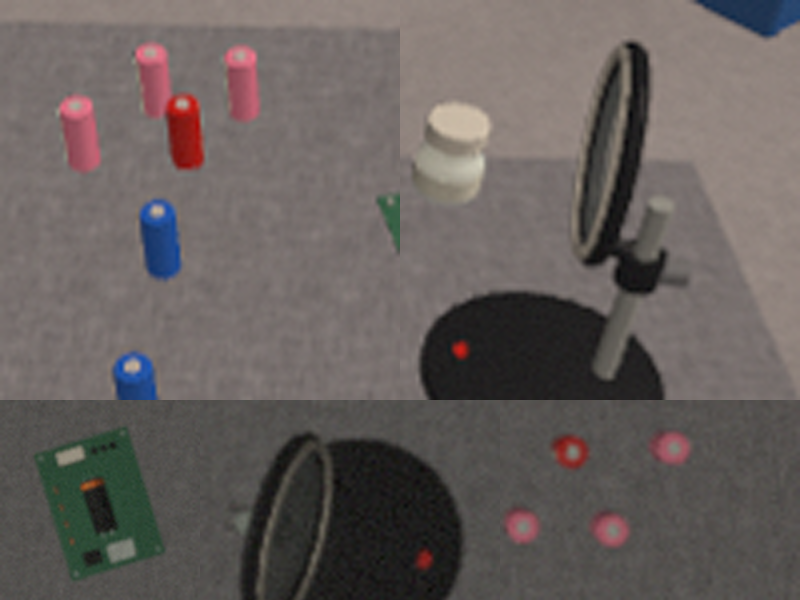

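The enlarged crop confirms it: only one capacitor is red (scene px 225,193), and the other three are plainly pink. The lens's pale ring faces -y, towards the board, and the post is behind it.

```bash
cat >> h.py <<'E'
from scipy.spatial.transform import Rotation as Ro
def go(x,y,z,yaw=None,P=None):
    s=env.read_state(); p=np.array(s['ee_pos']); R=Ro.from_euler('xyz',s['tool_rot']).as_matrix()
    d=R.T@(np.array([x,y,z])-p)*1000; a=0
    if yaw is not None: a=-((yaw-s['tool_rot'][2]+np.pi)%(2*np.pi)-np.pi)
    print('shift mm',d.round(1),'turn',round(a,3),'q7',round(s['qpos'][6],2))
E
python3 - <<'E'
from h import *
_,t=load('t0');_,s=load('s0')
print('lens',tri(s,(423,168),t,(147,209.5)))
print('post',onz(t,(192*.7,290*.7),.2), 'red dot',onz(t,(259*.7,308*.7),.022),'base',onz(t,(234*.7,301*.7),.022), onz(s,(580*.7,318*.7),.022))
go(.44,-.11,.226,np.pi); go(.34,.25,.33,np.pi)
E
```

```text
lens (array([0.51675159, 0.35012909, 0.17956176]), np.float64(0.005488682531781337))
post [0.53081372 0.37288124 0.2       ] red dot [0.50612421 0.29495494 0.022     ] base [0.51915495 0.34450768 0.022     ] [0.53405009 0.3466086  0.022     ]
shift mm [-449.8 -592.     0.8] turn -0.372 q7 -0.21
shift mm [-225.9 -293.1 -103.7] turn -0.372 q7 -0.21
```

>>> carry_out(
  rows=[
    [-20,-30,-100,-0.1,-1],
    [-226,-293,-104,-0.372,-1],
    [-226,-293,-104,-0.372,-1],
    [-226,-293,-104,-0.372,-1],
    [-226,-293,-104,-0.372,-1],
    [-226,-293,-104,-0.372,-1],
    [-450,-592,-50,-0.372,0],
    [-450,-592,-50,-0.372,0],
    [-450,-592,-50,-0.372,0],
    [-450,-592,-50,-0.372,0],
    [-450,-592,-50,-0.372,0],
    [-450,-592,-50,-0.372,0],
    [-450,-592,-50,-0.372,0],
    [-450,-592,-50,-0.372,0],
    [-450,-592,-50,-0.372,0],
    [-450,-592,-50,-0.372,0],
  ],
)

```text
clock: 2.1
ee_pos: [0.4402, -0.1079, 0.2767]
tool_rot: [3.141, -0.0, -3.139]
contact_force: [-0.4, 1.0, 0.8]
finger_gap: 0.0461
finger_force: 0.0
```

Run:
```python
from h import *
im,c=snap('wrist','w1');st=env.read_state();print(st['ee_pos'],st['tool_rot'],st['clock'],st['finger_gap'])
cv2.imwrite('pics/w1b.png',im[:,:,::-1])
print(proj(c,[[.43,-.11,.05],[.44,-.18,.05]]))
go(.44,-.11,.1,np.pi)
```

```text
[ 0.4402801  -0.1080057   0.27682504] [ 3.14127257e+00  1.54194416e-04 -3.13885923e+00] 2.15 0.04568500302593141
[[279.55522671 171.52026628]
 [222.91662558 179.44006494]]
shift mm [  0.3  -2.1 176.8] turn 0.003 q7 1.76
```

View pics/w1b.png

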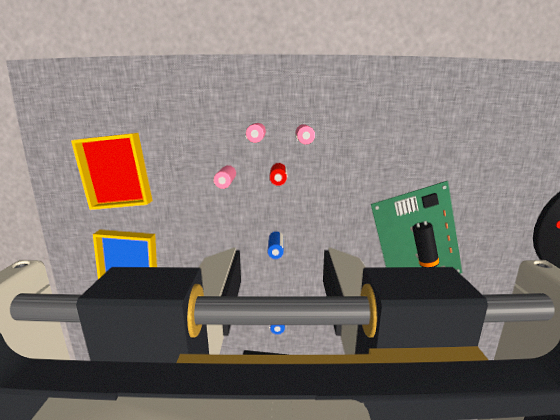

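The wrist view shows the red capacitor's top at (278,174), the blue tops at (276,252) and (278,328), and the pinks at (255,132), (306,134) and (222,180). The red tray is at (112,170), and the board with the black capacitor at (427,240).

Run:
```python
from h import *
im,c=load('w1');h=cv2.cvtColor(im,cv2.COLOR_BGR2HSV)
def spot(u,v):
    w=h[v-9:v+10,u-9:u+10]; 
    col=(w[:,:,1]>120).astype(np.uint8)
    m=((w[:,:,1]<70)&(w[:,:,2]>190)).astype(np.uint8)
    yy,xx=np.nonzero(m); p=(u-9+xx.mean(),v-9+yy.mean()); return p,len(xx)
for n,u,v in(('red',278,174),('b1',276,252),('b2',278,328)):
    p,k=spot(u,v);print(n,np.round(p,1),k,onz(c,p,.05).round(4))
m=cv2.inRange(h,(0,200,150),(5,255,255)); m[:, 160:]=0
print(cv2.minAreaRect(np.argwhere(m)[:,::-1].astype(np.float32)))
q=lambda L:np.array([onz(c,p,.02)[:2] for p in L])
a=q([(72,140),(136,134),(151,205),(90,209)]);print('redtray',a.round(3).tolist(),a.mean(0))
a=q([(94,231),(157,235)]);print('bluetray',a.round(3).tolist())
_,t=load('t0')
for L in([(561,325),(602,322),(606,371),(564,374)],[(563,252),(606,255),(603,302),(561,300)]):
    a=np.array([onz(t,(u*.7,v*.7),.02)[:2] for u,v in L]);print(a.round(3).tolist(),a.mean(0))
```

```text
red [278.9 176.5] 41 [ 0.4362 -0.1109  0.05  ]
b1 [276.3 250.5] 42 [ 0.5358 -0.1143  0.05  ]
b2 [276.4 328.4] 25 [ 0.66   -0.1143  0.05  ]
((112.05842590332031, 170.27548217773438), (65.42311096191406, 46.777381896972656), 78.02386474609375)
redtray [[0.393, -0.383], [0.387, -0.295], [0.482, -0.287], [0.488, -0.375]] [ 0.43752521 -0.33485925]
bluetray [[0.521, -0.375], [0.527, -0.284]]
[[0.481, -0.297], [0.487, -0.379], [0.391, -0.387], [0.385, -0.304]] [ 0.43604908 -0.34168643]
[[0.625, -0.301], [0.62, -0.387], [0.527, -0.381], [0.53, -0.297]] [ 0.5752903  -0.34161655]
```

>>> carry_out(
  rows=[
    [3,-3,60,0,0],
    [3,-3,120,0,0],
    [3,-3,180,0,0],
    [3,-3,230,0,0],
    [3,-3,257,0,0],
    [3,-3,257,0,0],
    [3,-3,257,0,1],
    [3,-3,257,0,1],
    [3,-3,257,0,1],
    [3,-3,230,0,1],
    [3,-3,180,0,1],
    [3,-3,165,0,1],
  ],
)

```text
clock: 3.65
ee_pos: [0.4394, -0.1129, 0.1148]
tool_rot: [-3.141, 0.006, -3.142]
contact_force: [1.4, 0.1, -0.6]
finger_gap: 0.0213
finger_force: 30.0
```

>>> carry_out(
  rows=[
    [0,-60,0,0,1],
    [0,-120,0,0,1],
    [0,-180,0,0,1],
    [0,-229,0,0,1],
    [0,-229,30,0,1],
    [0,-229,65,0,1],
    [0,-229,83,0,1],
    [0,-229,85,0,1],
    [0,-229,85,0,1],
    [0,-229,85,0,0.15],
    [0,-229,85,0,0.15],
    [0,-229,60,0,0.15],
    [0,-229,0,0,0.15],
    [0,-229,-50,0,0],
    [0,-229,-50,0,0],
  ],
)

```text
clock: 5.52
ee_pos: [0.4403, -0.3437, 0.1668]
tool_rot: [-3.136, 0.008, -3.141]
contact_force: [-0.1, 0.1, -0.8]
finger_gap: 0.0457
finger_force: 0.0
```

Run:
```python
from h import *
im,c=snap('scene','s1');print(env.read_state()['ee_pos'])
cv2.imwrite('pics/s1b.png',cv2.resize(im[150:300,80:280,::-1],(800,600),interpolation=cv2.INTER_CUBIC))
go(.536,-.113,.02,np.pi)
```

```text
[ 0.43886079 -0.34236871  0.16434643]
shift mm [-96.5 229.7 144.2] turn 0.0 q7 2.27
```

View pics/s1b.png

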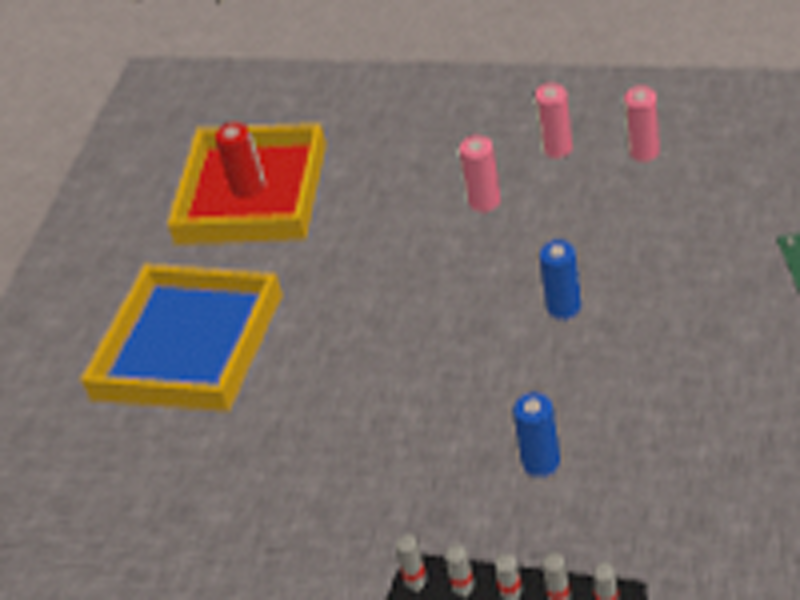

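The red capacitor stands inside the red tray (crop 240,165). The blues are untouched at crop (560,280) and (537,435).

>>> carry_out(
  rows=[
    [-25,58,0,0,0],
    [-50,115,0,0,0],
    [-75,170,0,0,0],
    [-98,227,0,0,0],
    [-98,227,50,0,0],
    [-98,227,100,0,0],
    [-98,227,135,0,0],
    [-98,227,142,0,0],
    [-98,227,142,0,0],
    [-98,227,142,0,1],
    [-98,227,142,0,1],
    [-98,227,142,0,1],
    [-98,227,110,0,1],
    [-98,227,55,0,1],
    [-98,227,50,0,1],
  ],
)

```text
clock: 7.45
ee_pos: [0.5386, -0.1151, 0.1161]
tool_rot: [-3.14, 0.008, -3.141]
contact_force: [1.1, -0.4, -1.1]
finger_gap: 0.022
finger_force: 30.0
```

>>> carry_out(
  rows=[
    [-5,-60,0,0,1],
    [-10,-120,0,0,1],
    [-15,-180,0,0,1],
    [-20,-227,0,0,1],
    [-20,-227,0,0,1],
    [-20,-227,40,0,1],
    [-20,-227,75,0,1],
    [-20,-227,85,0,1],
    [-20,-227,85,0,1],
    [-20,-227,85,0,0.15],
    [-20,-227,85,0,0.15],
    [-20,-227,60,0,0.15],
    [-20,-227,0,0,0.15],
    [-20,-227,-40,0,0],
    [-20,-227,-40,0,0],
  ],
)

```text
clock: 9.32
ee_pos: [0.5582, -0.3432, 0.1569]
tool_rot: [-3.137, 0.008, -3.142]
contact_force: [0.5, -0.2, -0.6]
finger_gap: 0.0459
finger_force: 0.0
```

Run:
```python
from h import *
im,c=snap('scene','s2');s=env.read_state();print(s['ee_pos'],s['clock'])
cv2.imwrite('pics/s2b.png',cv2.resize(im[150:300,80:280,::-1],(400,300),interpolation=cv2.INTER_CUBIC))
go(.66,-.113,.02,np.pi)
```

```text
[ 0.55670694 -0.34217371  0.15425235] 9.375
shift mm [-102.8  229.4  134.2] turn 0.0 q7 2.16
```

View pics/s2b.png

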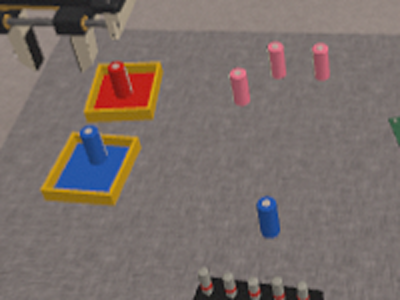

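The first blue stands in the blue tray (92,145), and the second is at (268,218).

>>> carry_out(
  rows=[
    [-25,58,0,0,0],
    [-50,115,0,0,0],
    [-78,170,0,0,0],
    [-104,227,0,0,0],
    [-104,227,50,0,0],
    [-104,227,100,0,0],
    [-104,227,125,0,0],
    [-104,227,132,0,0],
    [-104,227,132,0,0],
    [-104,227,132,0,1],
    [-104,227,132,0,1],
    [-104,227,132,0,1],
    [-104,227,100,0,1],
    [-104,227,45,0,1],
    [-104,227,20,0,1],
    [-104,227,20,0,1],
  ],
)

```text
clock: 11.38
ee_pos: [0.6615, -0.1148, 0.135]
tool_rot: [-3.141, 0.006, -3.141]
contact_force: [1.3, 0.6, -0.5]
finger_gap: 0.0216
finger_force: 30.0
```

>>> carry_out(
  rows=[
    [15,-58,0,0,1],
    [30,-115,0,0,1],
    [45,-172,0,0,1],
    [62,-227,0,0,1],
    [62,-227,0,0,1],
    [62,-227,50,0,1],
    [62,-227,90,0,1],
    [62,-227,104,0,1],
    [62,-227,105,0,1],
    [62,-227,105,0,1],
    [62,-227,105,0,0.15],
    [62,-227,105,0,0.15],
    [62,-227,80,0,0.15],
    [62,-227,20,0,0.15],
    [62,-227,-40,0,-0.2],
    [62,-227,-60,0,-0.2],
  ],
)

```text
clock: 13.38
ee_pos: [0.5997, -0.343, 0.1974]
tool_rot: [-3.138, 0.007, 3.142]
contact_force: [0.9, 0.2, -0.2]
finger_gap: 0.0531
finger_force: 0.0
```

Run:
```python
from h import *
im,c=snap('scene','s3');t,ct=snap('top','t3');s=env.read_state();print(s['ee_pos'],s['clock'])
A=cv2.resize(im[140:280,80:270,::-1],(380,280),interpolation=cv2.INTER_CUBIC)
B=cv2.resize(t[165:245,220:290,::-1],(280,320))[:280]
C=cv2.resize(t[175:245,370:440,::-1],(140,140));B2=np.zeros((280,420,3),np.uint8);B2[:,:280]=B;B2[:140,280:]=C
cv2.imwrite('pics/s3b.png',np.hstack([A,B2]))
go(.53,.095,.15)
```

```text
[ 0.59903757 -0.34240475  0.19527388] 13.475
shift mm [ 69.2 437.5  43.7] turn 0 q7 2.12
```

View pics/s3b.png

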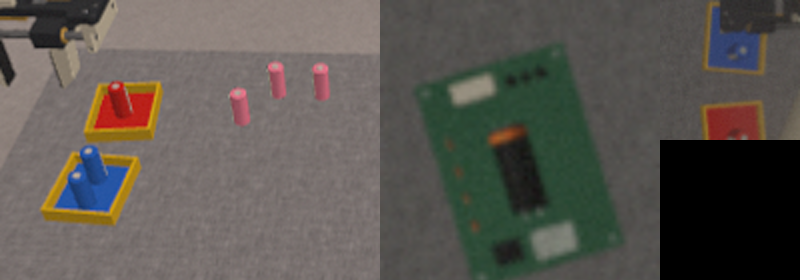

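All three capacitors stand in the right trays (blues at 82,185 and 92,165, red at 120,98). The black capacitor lies with its orange/vent end towards +x, tilted slightly towards +y.

>>> carry_out(
  rows=[
    [10,55,-40,0.18,-0.2],
    [20,110,-75,0.36,-0.2],
    [30,165,-75,0.54,-0.2],
    [40,220,-75,0.72,-0.2],
    [50,275,-75,0.9,-0.2],
    [60,330,-75,1.08,-0.2],
    [64,385,-75,1.26,-0.2],
    [64,437,-75,1.44,-0.2],
    [64,437,-75,1.62,-0.2],
    [64,437,-75,1.8,-0.2],
    [64,437,-75,1.98,-0.2],
    [64,437,-75,2.16,-0.2],
    [64,437,-75,2.34,-0.2],
    [64,437,-75,2.52,-0.2],
    [64,437,-75,2.7,-0.2],
    [64,437,-75,2.85,-0.2],
    [64,437,-75,2.85,-0.2],
    [64,437,-75,2.85,-0.2],
  ],
)

```text
clock: 15.72
ee_pos: [0.5325, 0.0955, 0.2654]
tool_rot: [3.141, 0.002, 0.295]
contact_force: [0.0, 1.1, 0.1]
finger_gap: 0.0549
finger_force: 0.0
```

Run:
```python
from h import *
im,c=snap('wrist','w2');s=env.read_state();print(s['ee_pos'],s['tool_rot'],s['qpos'],s['clock'])
cv2.imwrite('pics/w2b.png',im[:,:,::-1])
```

```text
[0.53276239 0.09552639 0.26577156] [3.14145151e+00 1.65559694e-03 2.94288997e-01] [-0.58783799  0.24969047  0.42857918  1.80370985 -0.11427971  1.11419408
 -1.3968196 ] 15.775
```

View pics/w2b.png

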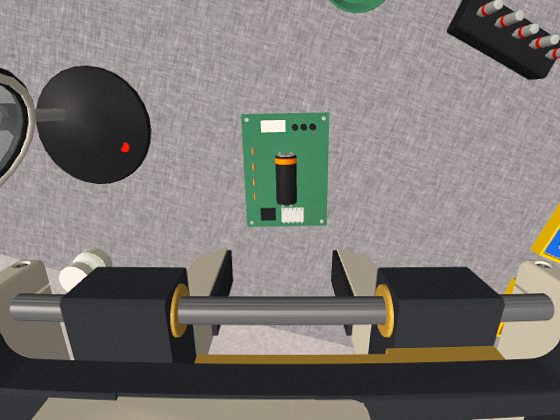

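The wrist view shows the black capacitor between (286,153) at the vent/orange end and (287,205) at the terminals. The board corners are at (242,114), (329,113), (327,226) and (247,227).

Run:
```python
from h import *
im,c=load('w2');g=im.max(2)
R=c['R'];print('cam',-R.T@c['t'],'dir',R[2])
m=np.zeros(g.shape,np.uint8);m[150:212,268:304]=(cv2.cvtColor(im,cv2.COLOR_BGR2HSV)[150:212,268:304,2]<60)*255
n,l,s,ce=cv2.connectedComponentsWithStats(m)
i=1+np.argmax(s[1:,4]);print(s[i],ce[i])
for r in range(170,206,5):
    x=np.nonzero(l[r]==i)[0];print(r,x.min(),x.max(),end='; ')
B=np.array([onz(c,p,.012)[:2] for p in[(242,114),(329,113),(327,226),(247,227)]]);print('board',B.round(3).tolist(),B.mean(0))
e=B[[0,1]].mean(0)-B[[2,3]].mean(0);e2=B[0]-B[1];print('ang',np.arctan2(e[1],e[0]),np.linalg.norm(e),np.linalg.norm(e2))
for p in((286,157),(286.5,204),(286.3,181)):print(p,onz(c,p,.05).round(4),onz(c,p,.037).round(4))
t,ct=load('t3')
for p in((251.3,196.8),(257.75,218)):print(onz(ct,p,.05).round(4),onz(ct,p,.037).round(4))
```

```text
cam [0.61158885 0.11965211 0.42331401] dir [-0.29274286 -0.08806904 -0.95212681]
[276 164  21  41 781] [285.98335467 183.99487836]
170 276 295; 175 276 295; 180 276 295; 185 277 295; 190 277 296; 195 277 296; 200 277 296; Traceback (most recent call last):
  File "<stdin>", line 8, in <module>
    return umr_minimum(a, axis, None, out, keepdims, initial, where)
ValueError: zero-size array to reduction operation minimum which has no identity
```

Run:
```python
from h import *
im,c=load('w2')
B=np.array([onz(c,p,.012)[:2] for p in[(242,114),(329,113),(327,226),(247,227)]]);print('board',B.round(3).tolist(),B.mean(0))
e=B[[0,1]].mean(0)-B[[2,3]].mean(0);e2=B[0]-B[1];print('ang',np.arctan2(e[1],e[0]),np.linalg.norm(e),np.linalg.norm(e2))
p,q=onz(c,(285.5,160),.05),onz(c,(286.5,204),.05);print('top line',p.round(4),q.round(4),np.arctan2(*(p-q)[[1,0]]))
print('vent top edge',onz(c,(285.5,158),.05).round(4),onz(c,(285.5,153),.037).round(4))
print('edges ctr', onz(c,(285.7,172.5),.04).round(4),onz(c,(286.6,197.5),.04).round(4))
t,ct=load('t3')
for p in((251.3,196.8),(257.75,218)):print(onz(ct,p,.05).round(4),onz(ct,p,.037).round(4))
```

```text
board [[0.591, 0.165], [0.624, 0.062], [0.481, 0.015], [0.448, 0.12]] [0.53597202 0.09068684]
ang 0.3123896199984831 0.15030992339725155 0.10841997691785285
top line [0.5574 0.0988 0.05  ] [0.5061 0.0817 0.05  ] 0.32133168660281475
vent top edge [0.5596 0.0995 0.05  ] [0.5636 0.1006 0.037 ]
edges ctr [0.5414 0.0935 0.04  ] [0.5114 0.0831 0.04  ]
[0.5595 0.0982 0.05  ] [0.5604 0.099  0.037 ]
[0.5017 0.0797 0.05  ] [0.502  0.0803 0.037 ]
```

>>> carry_out(
  rows=[
    [-1,5,55,-0.02,0.1],
    [-1,5,110,-0.02,0.1],
    [-1,5,165,-0.02,0.1],
    [-1,5,205,-0.02,0.1],
    [-1,5,230,-0.02,0.1],
    [-1,5,245,-0.02,0.1],
    [-1,5,245,-0.02,0.1],
    [-1,5,245,-0.02,0.1],
    [-1,5,245,-0.02,1],
    [-1,5,245,-0.02,1],
    [-1,5,245,-0.02,1],
    [-1,5,245,-0.02,1],
  ],
)

```text
clock: 17.27
ee_pos: [0.5344, 0.0906, 0.0225]
tool_rot: [-3.142, -0.001, 0.312]
contact_force: [-0.1, -0.0, 5.7]
finger_gap: 0.0254
finger_force: 30.0
```

>>> carry_out(
  rows=[
    [0,0,-30,0,1],
    [0,0,-80,0,1],
    [0,0,-140,0,1],
    [0,0,-145,0,1],
    [0,0,-145,0,1],
    [0,0,-145,0,1],
  ],
)

```text
clock: 18.02
ee_pos: [0.5322, 0.0904, 0.165]
tool_rot: [-3.141, 0.003, 0.312]
contact_force: [-0.7, 0.4, -1.4]
finger_gap: 0.025
finger_force: 30.0
```

Run:
```python
from h import *
im,c=snap('scene','s4');t,ct=snap('top','t4');w,cw=snap('wrist','w4');s=env.read_state();print(s['ee_pos'],s['tool_rot'],s['finger_gap'],s['clock'])
f=lambda a,k:cv2.resize(a[:,:,::-1],None,fx=k,fy=k,interpolation=cv2.INTER_CUBIC)
A=f(im[130:255,360:460],4) # 400x500
B=f(t[170:250,115:215],4)  # 400x320
o=np.zeros((500,800,3),np.uint8);o[:,:400]=A;o[:320,400:]=B
W=f(w[100:235,180:400],1.33);W=W[:180,:400];o[320:320+W.shape[0],400:400+W.shape[1]]=W
cv2.imwrite('pics/s4b.png',o)
```

```text
[0.53275158 0.09025471 0.16519808] [3.14144270e+00 2.89804728e-03 3.11814160e-01] 0.025315552847093803 18.175
```

View pics/s4b.png

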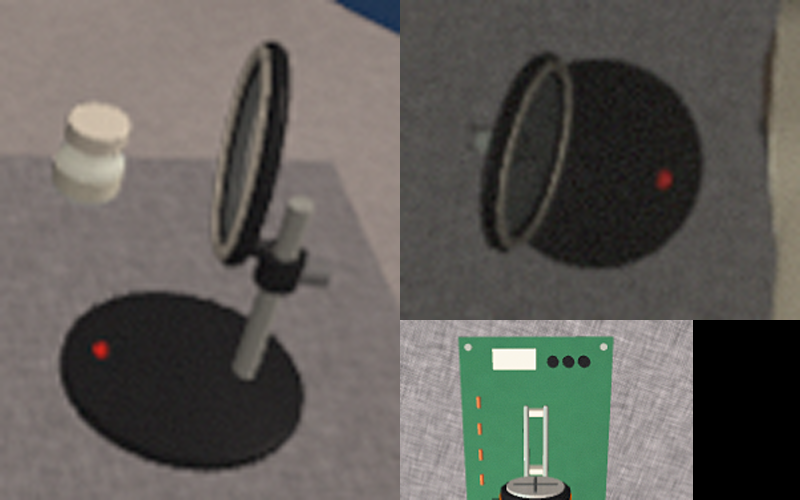

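The black capacitor is held, with its vent visible in the wrist crop and the saddle empty. The white ring's ellipse centre is at about crop (242,154) in the scene and (535-400,151) in the top view. The ring's top-view extremes are (550,53) and (508,250), and the red dot is on the front.

Run:
```python
from h import *
_,s=load('s4');_,t=load('t4')
S=lambda x,y:(360+x/4,130+y/4); T=lambda x,y:(115+(x-400)/4,170+y/4)
L,e=tri(s,S(242,154),t,T(535,151));print('ring ctr',L.round(4),e)
a,b=onz(t,T(550,53),L[2]),onz(t,T(508,250),L[2]);d=a-b;print(a.round(3),b.round(3),np.linalg.norm(d),'lens yaw',np.arctan2(d[0],-d[1]))
print('base',onz(t,T(596,163),.022).round(3),onz(s,S(181,379),.022).round(3),'dot',onz(t,T(664,180),.022).round(3),onz(s,S(100,350),.022).round(3),'post',onz(s,S(247,376),.022).round(3))
print(proj(t,[[L[0],L[1],.1],[L[0],L[1],.25]]))
for n,u in(('top',(265,44)),('bot',(230,264))):
    o,dd=ray(s,S(*u)); k=(L[1]-o[1])/dd[1]; k2=(L[0]-o[0])/dd[0]; print(n,(o+dd*k2).round(3))
```

```text
ring ctr [0.5208 0.3443 0.1813] 0.003313154172943771
[0.581 0.335 0.181] [0.459 0.358 0.181] 0.12403352372268286 lens yaw 1.3861224332394155
base [0.519 0.344 0.022] [0.542 0.343 0.022] dot [0.508 0.296 0.022] [0.518 0.298 0.022] post [0.538 0.385 0.022]
[[156.64518588 208.95750212]
 [139.86563613 206.30140455]]
top [0.521 0.34  0.255]
bot [0.521 0.359 0.099]
```

>>> carry_out(
  rows=[
    [0,0,0,-0.17,1],
    [0,0,0,-0.34,1],
    [0,-10,0,-0.51,1],
    [0,-25,0,-0.68,1],
    [3,-45,0,-0.85,1],
    [6,-70,-1,-1.03,1],
    [9,-95,-1,-1.03,1],
    [11,-120,-1,-1.03,1],
    [12,-140,-1,-1.03,1],
    [13,-152,-1,-1.03,1],
    [13,-157,-1,-1.03,1],
    [13,-157,-1,-1.03,1],
    [13,-157,-1,-1.03,1],
  ],
)

```text
clock: 19.8
ee_pos: [0.4983, 0.2429, 0.1677]
tool_rot: [3.141, 0.0, 1.341]
contact_force: [-0.5, -0.5, -1.3]
finger_gap: 0.0253
finger_force: 30.0
```

Run:
```python
from h import *
im,c=snap('scene','s5');t,ct=snap('top','t5');w,cw=snap('wrist','w5');s=env.read_state();print(s['ee_pos'],s['tool_rot'],s['finger_gap'],s['finger_force'],s['contact_force'],s['clock'])
f=lambda a,k:cv2.resize(a[:,:,::-1],None,fx=k,fy=k,interpolation=cv2.INTER_CUBIC)
A=f(im[120:245,360:460],4) ;o=np.zeros((500,800,3),np.uint8);o[:,:400]=A
o[:300,400:]=f(w,400/560)
B=f(t[160:260,115:250],2);o[300:500,400:670]=B
cv2.imwrite('pics/s5b.png',o)
```

```text
[0.49823085 0.24322765 0.16776771] [3.14144508e+00 1.50545285e-04 1.34071278e+00] 0.024944191274093135 29.99958336353302 [-0.5009327   0.24133135  0.58208129] 19.95
```

View pics/s5b.png

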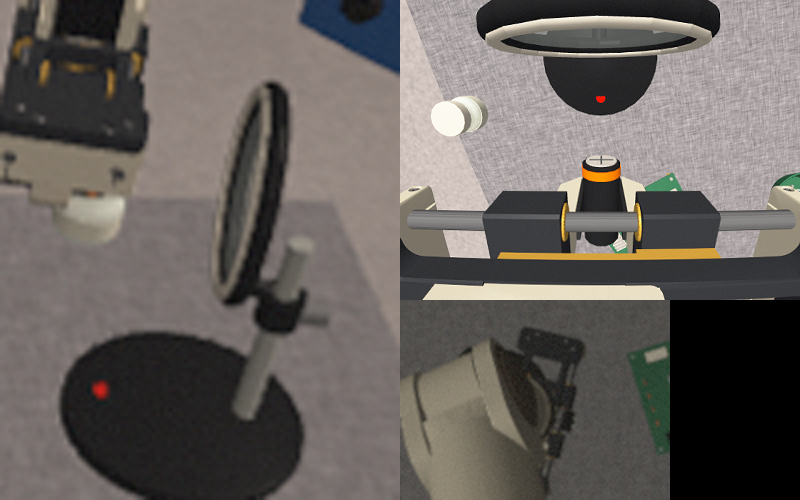

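The wrist view shows the vent at (601,162), straight below the ring (477 to 720, centre 599) and the red dot (600,99). It is laterally centred and aligned. I'll cross-check the height and distance against the ring.

Run:
```python
from h import *
_,w=load('w5');_,s=load('s5')
y=1.34;n=np.array([np.cos(y),np.sin(y),0]);h=np.array([-np.sin(y),np.cos(y),0]);z=np.array([0,0,1])
for lens in([.522,.351,.181],[.522,.351,.190],[.522,.340,.181],[.522,.351,.172]):
    F=np.array(lens)-.0065*n; th=np.radians(np.arange(0,360,3))
    P=[F+.0635*(np.cos(a)*h+np.sin(a)*z) for a in th]
    q=proj(w,P)*400/560+[400,0]; r=(proj(s,P)-[360,120])*4
    print(lens,'w x',q[:,0].min().round(),q[:,0].max().round(),'y max',q[:,1].max().round(),'| scn x',r[:,0].min().round(),r[:,0].max().round(),'y',r[:,1].min().round(),r[:,1].max().round())
```

```text
[0.522, 0.351, 0.181] w x 479.0 718.0 y max 52.0 | scn x 212.0 269.0 y 80.0 306.0
[0.522, 0.351, 0.19] w x 468.0 728.0 y max 51.0 | scn x 216.0 274.0 y 67.0 294.0
[0.522, 0.34, 0.181] w x 487.0 721.0 y max 65.0 | scn x 193.0 248.0 y 80.0 306.0
[0.522, 0.351, 0.172] w x 488.0 710.0 y max 53.0 | scn x 209.0 265.0 y 94.0 318.0
```

The lens estimate (0.522, 0.348, 0.181) matches both views, so the pose is well within tolerance. Handing in.

Run:
```python
from h import *
print(np.abs(env.read_state()['joint_vel']).max(), env.job_done())
```

```text
the job is handed in; nothing more can be done
0.003171504598137466 None
```

I handed the job in at about 20 s of the 69 s allowed, and no verdict came back: the two blue capacitors and the red one stand in their trays, and the black one is held still, level and centred about 8 cm from the lens's white-ring side, with its vent end facing the glass.

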